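# Check a plaster mould with a plunger hardness gauge

## Robot

A 7-joint arm with a two-finger parallel gripper is mounted at the origin on the work surface. World frame = base frame: x ahead of the robot, y to its left, z up, the work surface at z = 0. Lengths are in m, angles in rad, forces in N, time in s.
With the tool pointing down it reaches from about 0.4 to 0.85 m from the base axis. Payload 10.4 kg.
Tool frame: the origin (TCP) lies at the very end of the fingers, on their centre line; the grasp point (between the pads) lies 19 mm behind it (grip_point_offset is the distance from the TCP to the grasp point, in m); z points along the fingers, y is the line along which they close (so a half turn about z gives the same grasp; the last joint's range is limited). The gripper opens to 87 mm and grips with 3 to 60 N. Pads are 19 mm wide; open, the fingers measure 117 mm over their backs; the gripper's body (75 mm by 190 mm) begins 51 mm behind the grasp point.
Start: joints at [-1.247, 0.332, -0.065, 1.46, 0.022, 1.35, -0.088], TCP at [0.212, 0.588, 0.184] pointing down, gripper open.
Joint ranges: [-2.6, 2.6], [-0.5, 2.12], [-1.47, 1.34], [0.16, 2.42], [-1.27, 4.41], [0.06, 2.06], [-2.6, 2.6]. Speed limits (rad/s): [2.22, 2.22, 2.79, 2.79, 3.14, 3.14, 3.14].

## Interface

Orientations are given as a unit quaternion [x, y, z, w].
In Python, from bench import * gives the robot as it stands.
- The arm moves only by the tool play_rows, never from a script. Its argument "increments" is text: rows parted by semicolons, each of 7 numbers parted by spaces: the turn, a rotation vector about the tool's x, y, z in rad, then the shift along the tool's x, y, z in m, then the opening, from 0 (shut) to 1 (fully open). A call has 1 to 8 rows; each row is the pose to reach, as a shift and turn from the pose commanded when the call began, along the tool's axes at that moment; what a row does not reach only later rows make up. A row lasts 1/10 s, in which the tool goes at most 50 mm and 8.59 degrees, less where a joint would pass 70% of its speed; a pose out of reach is approached as far as the arm can. A call with a gripper value outside its range is refused whole. The fingers move at their own pace and stop on an object; "grip_force" is the grip in N (left out, the last holds). Time passes only in rows, so rows that repeat a pose let the fingers close. It gives the time, the measured TCP pose, the force, the opening and the grip force at its end, in the units of the state.
- read_state(): the state, without advancing time (a new reading comes with each control period).
- camera(name): name is "side" or "top"; returns a dict with "color" (400x640x3 uint8, red, green, blue), "fx", "fy", "cx", "cy" (pixels), "camera_from_world" (4x4, takes a point from world to camera coordinates). Camera axes: x right, y down, z forward; pixel columns grow to the right and rows downward; lengths in m; the calibration is good to about 2 mm. A picture is of the moment at which its call begins. There is no depth.
- close_job(): hands the job in; it is judged then, once.
The state is a dict: "time": time; "joint_positions": joint angles; "joint_vel": joint speeds; "joint_torque": joint torques, N m; "ee_pos": TCP position; "eef_rot": TCP orientation; "ft_force": force on the tool from outside, world axes, zero at the start; "torque": the same for the moment, N m; "width": finger opening in m; "grip_force": force on a finger pad.
Only numpy, scipy, OpenCV 4.12 (cv2) and the standard library are available. Lean on these libraries where they do the work, as an engineer would, in place of code of your own. Each camera call takes 0.05 s, during which the arm holds its last target. There are 200 camera calls.

## Task

Draw the orange hardness gauge out of its wooden stand and first try it on the black rubber test block: stand it upright on the middle of the rubber and press gently straight down until the mouth of its steel barrel lies within the plunger's green band, and keep it so for a second. Then do the same on top of the plaster mould that has a blue spot, with the tip on that spot, and finish there, still gripping the gauge, upright, tip on the spot and barrel mouth in the green band. Never push the plunger all the way in, and do not shift the moulds, the test block, the blue cup or the clay birds.

Things in the scene. Friction and masses are not known exactly. Their poses are not given: they have to be found in the camera images.
- gauge: hardness gauge hanging upright in the stand, 0.14 kg. Orange head 28 x 28 mm (x, y), 50 mm tall (z 0 to +50), dark windows on its y faces; grip any facing pair of sides from above. Below: steel barrel 18 mm across, z 0 to -40 (its mouth), then the sprung plunger. Origin: on the axis at the shoulder (underside of the head, resting on the stand's top); z up, away from the tip
- plunger (a joint): how far the plunger is pushed in, m: 0 = out, 0.016 = all the way in. 10 mm thick, ball tip, stands 26 mm out of the barrel at rest. From the mouth down: 4 mm steel, 8 mm green, 4 mm red, 10 mm steel tip; the mouth lies in the green at 0.004 to 0.012. Spring: 1 N to start plus 0.3 N per mm (3.4 N at 8 mm, 5.8 N at the stop)
- gauge_tip (a point): the foremost point of the plunger's ball tip, on the gauge's axis, 66 mm below the gauge's origin when the plunger is out; moves up with the plunger
- stand: wooden block 80 x 80 x 80 mm with a round hole 26 mm wide straight down through its middle, in which the gauge's barrel hangs; fixed to the bench. Origin: centre of its underside; top face at 80 mm. Lift the gauge straight up by 70 mm or more to clear it
- test_block: test block: aluminium disc 72 mm wide and 12 mm thick carrying a black rubber disc 56 mm wide and 20 mm thick; 0.35 kg, loose on the bench. Origin: centre of its underside
- test_top (a point): centre of the rubber's top face, 32 mm above the bench
- mould_marked: plaster mould, white two-part block with two tan bands round its sides, 110 x 90 x 100 mm high (x, y, z), about 1.1 kg, loose on the bench; a clay-brown patch level with the top marks its filled pour hole. Origin: centre of its underside, z up. The one to check: it alone has the blue spot
- spot (a point): centre of the blue spot, a painted disc 20 mm wide, flush on the top face of the marked mould, 32 mm from the middle along the mould's +x, 100 mm above the bench; z up
- mould_b: plaster mould, white two-part block with two tan bands round its sides, 110 x 90 x 100 mm high (x, y, z), about 1.1 kg, loose on the bench; a clay-brown patch level with the top marks its filled pour hole. Origin: centre of its underside, z up. No spot: leave alone
- mould_c: plaster mould, white two-part block with two tan bands round its sides, 110 x 90 x 100 mm high (x, y, z), about 1.1 kg, loose on the bench; a clay-brown patch level with the top marks its filled pour hole. Origin: centre of its underside, z up. No spot: leave alone
- figurine: unglazed clay bird, 64 mm wide, 88 mm tall, standing on the ware board at the left; leave alone. Origin: centre of its underside
- cup: blue cup, 70 mm wide, 80 mm tall, among the work; leave alone. Origin: centre of its underside
There are look-alikes about, which are no part of the job. Several things look just like the test_block: the one meant starts farthest to the robot's right.

How it is judged:
By the outcome, as a careful person would: the job done as asked, in the order asked, and still so for the second after the job is handed in, while the arm keeps its last pose, push and grip.
It also fails if it takes over 61 s, if anything falls off the work surface, if the arm or the gripper's body presses on something with over 40 N, if the wrist force passes 120 N, or if a joint passes its speed limit or range.

## Working session

There is one attempt and no reset: what is moved stays moved. The work goes in short steps, Python scripts to look and compute and a tool call to move; the robot and the scene stay as the last step left them, time stands still between calls to the robot, and variables do not carry over. Pictures are saved under pics/ and viewed, at most 10 in all, crops included, and the job is handed in when it is done.

Besides the shell and the picture viewer there is one more tool, called after ">>>" as name(argument=value, ...) on one line, values as JSON. play_rows: Moves the arm, as the interface text tells. Its arguments: {"type":"object","properties":{"increments":{"type":"string"},"grip_force":{"type":"number"}},"required":["increments"]}

```bash
mkdir -p pics
cat > h.py <<'E'
from bench import *
import numpy as np, cv2
def snap(n,f):
    c=camera(n); cv2.imwrite('pics/'+f,c['color'][:,:,::-1]); np.save('pics/'+n+'.npy',c,allow_pickle=True); return c
def load(n): return np.load('pics/'+n+'.npy',allow_pickle=True).item()
def ray(c,u,v):
    T=np.array(c['camera_from_world']);R=T[:3,:3];o=-R.T@T[:3,3]
    return o,R.T@np.array([(u-c['cx'])/c['fx'],(v-c['cy'])/c['fy'],1])
def onz(c,u,v,z):
    o,d=ray(c,u,v);return o+d*(z-o[2])/d[2]
def proj(c,p):
    T=np.array(c['camera_from_world']);q=T[:3,:3]@np.array(p)+T[:3,3]
    return np.array([c['fx']*q[0]/q[2]+c['cx'],c['fy']*q[1]/q[2]+c['cy']])
E
python3 - <<'E'
from h import *
for n in('side','top'):
    c=snap(n,n+'0.png'); o,d=ray(c,320,200); print(n,c['fx'],o.round(3),(d/np.linalg.norm(d)).round(3))
s=read_state();print(s)
E
```

```text
side 438.4233191101484 [ 0.347 -0.535  0.811] [ 0.236  0.632 -0.738]
top 365.811463762516 [0.39  0.064 1.084] [ 0.218  0.005 -0.976]
{'time': 0.1, 'joint_positions': array([-1.24661139,  0.33279226, -0.064697  ,  1.46084295,  0.02160913,
        1.34986954, -0.08849617]), 'joint_vel': array([-0.00059469, -0.00259727,  0.00027666, -0.00262302,  0.00139596,
       -0.00103133,  0.00167166]), 'joint_torque': array([ 1.32648005e-03, -6.24545360e+01,  2.47738149e-02, -3.90716422e+01,
       -6.14673877e-02,  3.66961502e-02,  8.13421138e-05]), 'ee_pos': array([0.21230347, 0.58743631, 0.18285063]), 'eef_rot': array([ 1.72514113e-01,  9.85006858e-01, -6.03732072e-04, -7.35499449e-05]), 'ft_force': array([0.66919877, 0.74950606, 0.04323374]), 'torque': array([ 0.02109462, -0.01398082,  0.01327233]), 'grip_force': 0.0, 'width': 0.08684779925979927}
```

View pics/top0.png

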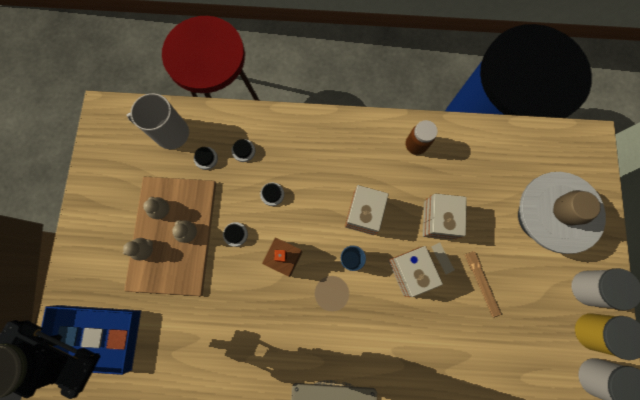

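View pics/side0.png

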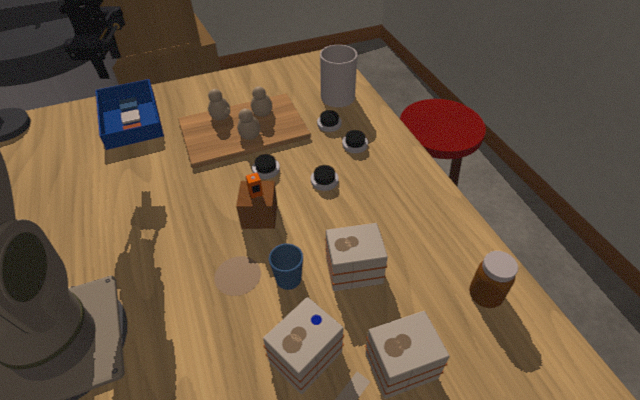

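Top view: there are four test-block look-alikes, at (205,157), (243,149), (272,194) and (235,234). Robot-right is image-right, so (272,194) is the one meant (side view (325,179)). The gauge is at (281,256), and the blue spot is at (414,260) on the nearest right-hand mould.

Run:
```python
from h import *
t=load('top');s=load('side')
def blobs(c,m,mn):
    n,l,st,ce=cv2.connectedComponentsWithStats(m.astype(np.uint8));return [(i,st[i],ce[i],l==i) for i in range(1,n) if st[i][4]>=mn]
for nm,c,roi in(('top',t,(215,400,140,480)),('side',s,(120,400,200,480))):
    y0,x0=(130,190) if nm=='top' else (130,200); y1,x1=(310,480) if nm=='top' else (400,480)
    im=np.zeros_like(c['color']);im[y0:y1,x0:x1]=c['color'][y0:y1,x0:x1]
    r,g,b=[im[:,:,i].astype(int) for i in range(3)]
    v=im.max(2)
    for k,m,mn,z in(('orange',(r>130)&(g<r*.45)&(b<60),15,.13),('blue',(b>110)&(r<60)&(g<80),8,.1),('black',(v<32)&(v>0),60,.032)):
        for i,st,ce,mm in blobs(c,m,mn):
            print(nm,k,st,ce.round(1),onz(c,*ce,z).round(4))
a=cv2.resize(t['color'][170:300,255:455],(800,520),interpolation=cv2.INTER_CUBIC)
b=cv2.resize(s['color'][130:220,220:350],(800,554),interpolation=cv2.INTER_CUBIC)
cv2.imwrite('pics/ct.png',a[:,:,::-1]);cv2.imwrite('pics/cs.png',b[:,:,::-1])
```

```text
top orange [274 250  11  11  94] [279.5 254.9] [0.4512 0.1649 0.13  ]
top black [233 140  19  18 260] [242.  148.5] [0.77   0.3152 0.032 ]
top black [195 147  19  19 271] [203.9 155.9] [0.7393 0.4274 0.032 ]
top black [263 184  18  18 248] [271.4 192.7] [0.638  0.2141 0.032 ]
top black [224 225  20  18 271] [233.8 233.5] [0.5106 0.3119 0.032 ]
side blue [311 315  10  10  73] [315.8 319.5] [ 0.464  -0.1883  0.1   ]
side black [346 131  19  16 173] [354.8 139.4] [0.7678 0.3057 0.032 ]
side black [255 155  20  18 187] [265.2 164.6] [0.5099 0.3012 0.032 ]
side black [315 166  19  19 178] [323.8 175.8] [0.6357 0.2051 0.032 ]
```

View pics/ct.png

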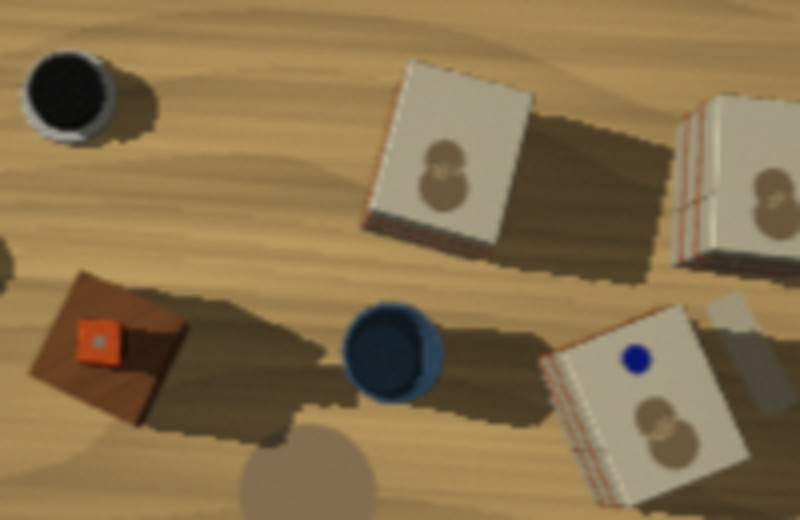

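View pics/cs.png

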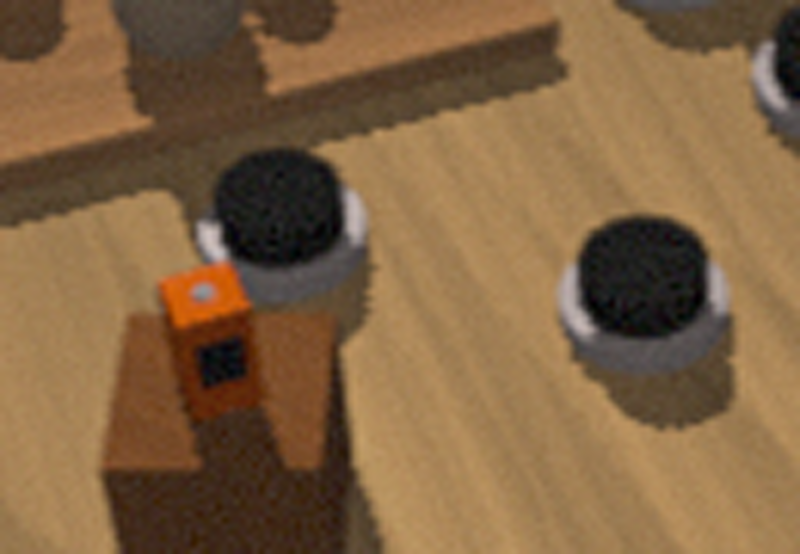

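Crops: the rightmost block is alone at crop px (68,92) in the top view and has no black one further right, so it is confirmed. The head sits almost square to the world axes with its dot at crop (99,342), and the spot is at (637,359).

```bash
cat >> h.py <<'E'
from scipy.spatial.transform import Rotation as Ro
def go(p,yaw_y,s=None):
    "row to reach TCP p, tool down, tool y at world angle yaw_y (deg)"
    s=s or read_state(); R0=Ro.from_quat(s['eef_rot']); a=np.radians(yaw_y)
    y=np.array([np.cos(a),np.sin(a),0]); z=np.array([0,0,-1.]); R1=Ro.from_matrix(np.c_[np.cross(y,z),y,z])
    print('row',(R0.inv()*R1).as_rotvec().round(4),R0.inv().apply(np.array(p)-s['ee_pos']).round(4))
E
python3 - <<'E'
from h import *
t=load('top');s=load('side')
for c,u,v,z in((t,279.4,255.1,.13),(s,220+203.5/6.154-.5,130+292.5/6.154-.5,.13)):print('dot',onz(c,u,v,z).round(4))
im=t['color'].astype(int);r,g,b=im[...,0],im[...,1],im[...,2]
m=(b>r+40)&(b>g+40);m[:250]=0;m[275:]=0;m[:,:400]=0;m[:,430:]=0
ys,xs=np.nonzero(m);w=(b-r)[m];ce=np.average(xs,weights=w),np.average(ys,weights=w);print('spot',m.sum(),ce,onz(t,*ce,.1).round(4))
# head yaw from top face corners, stand corners (crop px)
f=lambda x,y,z:onz(t,255+(x+.5)/4-.5,170+(y+.5)/4-.5,z)
m=(r>130)&(g<r*.45)&(b<60);m[:240]=0;m[275:]=0;m[:,:265]=0;m[:,300:]=0
print('head rect',cv2.minAreaRect(np.argwhere(cv2.resize(m.astype(np.uint8)*255,None,fx=4,fy=4,interpolation=3)>127)[:,::-1].astype(np.float32)))
q=[f(*p,.08) for p in((82,271),(188,323),(139,425),(30,374))];print('stand',np.mean(q,0).round(4),[np.linalg.norm(q[i]-q[i-1]).round(3) for i in range(4)])
g=lambda x,y:onz(s,220+(x+.5)/6.154-.5,130+(y+.5)/6.154-.5,.13)
k=[g(*p) for p in((159,283),(236,263),(251,305),(178,328))];print('head side',np.mean(k,0).round(4),[(np.linalg.norm(k[i]-k[i-1]).round(3),np.degrees(np.arctan2(*(k[i]-k[i-1])[1::-1])).round(0)) for i in range(4)])
go([.451,.165,.22],180); go([.451,.165,.22],0)
E
```

```text
dot [0.4506 0.1651 0.13  ]
dot [0.4522 0.1678 0.13  ]
spot 34 (np.float64(413.55663994423145), np.float64(259.345765074939)) [ 0.4632 -0.1895  0.1   ]
head rect ((1117.5, 1021.5), (43.0, 43.0), 90.0)
stand [0.4503 0.1629 0.08  ] [np.float64(0.078), np.float64(0.081), np.float64(0.076), np.float64(0.082)]
head side [0.4528 0.1661 0.13  ] [(np.float64(0.025), np.float64(91.0)), (np.float64(0.029), np.float64(-1.0)), (np.float64(0.023), np.float64(-92.0)), (np.float64(0.027), np.float64(-177.0))]
row [-9.0000e-04 -1.1000e-03 -1.9176e+00] [-0.3681 -0.3162 -0.0367]
row [-1.000e-03  8.000e-04  1.224e+00] [-0.3681 -0.3162 -0.0367]
```

>>> play_rows(increments="0 0 0.4 -0.12 -0.1 -0.04 1; 0 0 0.4 -0.12 -0.1 -0.04 1; 0 0 0.8 -0.25 -0.2 -0.04 1; 0 0 1.224 -0.368 -0.316 -0.037 1; 0 0 1.224 -0.368 -0.316 -0.037 1; 0 0 1.224 -0.368 -0.316 -0.037 1; 0 0 1.224 -0.368 -0.316 -0.037 1; 0 0 1.224 -0.368 -0.316 -0.037 1")

```text
time: 0.9
ee_pos: [0.4088, 0.241, 0.2182]
eef_rot: [0.701, 0.713, 0.0, -0.0]
ft_force: [1.2, 1.2, -0.0]
width: 0.0871
grip_force: 0.0
```

```bash
python3 -c "
from h import *
s=read_state();print(s['time'],s['ee_pos'],s['ft_force']);go([.4515,.166,.2],0)"
```

```text
0.9 [0.40883716 0.24099686 0.21820951] [ 1.22401817  1.15613667 -0.04728081]
row [-0.0001 -0.0003  0.0179] [-0.0758  0.0413  0.0182]
```

>>> play_rows(increments="0 0 0.018 -0.075 0.041 0.018 1; 0 0 0.018 -0.075 0.041 0.018 1; 0 0 0.018 -0.075 0.041 0.018 1; 0 0 0.018 -0.075 0.041 0.018 1; 0 0 0.018 -0.075 0.041 0.018 1")

```text
time: 1.4
ee_pos: [0.4506, 0.1702, 0.2002]
eef_rot: [0.704, 0.71, -0.0, -0.0]
ft_force: [-0.8, -0.1, -0.1]
width: 0.0869
grip_force: 0.0
```

```bash
python3 -c "
from h import *
s=read_state();print(s['time'],s['ee_pos'],s['ft_force'],s['joint_positions']);go([.4515,.166,.088],0)
snap('top','top1.png');snap('side','side1.png')"
```

```text
1.4 [0.45063387 0.17021251 0.20023471] [-0.82628067 -0.12855988 -0.06327391] [-0.81999407 -0.01037036  0.36466202  1.81858422  0.00343994  1.33282482
 -0.44841484]
row [-0.0003 -0.0003  0.0077] [-0.0042  0.0009  0.1122]
```

>>> play_rows(increments="0 0 0.008 -0.004 0.001 0.04 1; 0 0 0.008 -0.004 0.001 0.07 1; 0 0 0.008 -0.004 0.001 0.09 1; 0 0 0.008 -0.004 0.001 0.112 1; 0 0 0.008 -0.004 0.001 0.112 1; 0 0 0.008 -0.004 0.001 0.112 1; 0 0 0.008 -0.004 0.001 0.112 1")

```text
time: 2.2
ee_pos: [0.4529, 0.1658, 0.0896]
eef_rot: [0.708, 0.707, 0.001, 0.0]
ft_force: [-0.1, 0.4, -1.9]
width: 0.087
grip_force: 0.0
```

```bash
python3 -c "
from h import *
s=read_state();print(s['time'],s['ee_pos'],s['ft_force']);go([.4515,.166,.088],0)
c=camera('side');a=cv2.resize(c['color'][120:240,190:350],(800,600),interpolation=2)
cv2.imwrite('pics/s2.png',a[:,:,::-1])"
```

```text
2.2 [0.45287886 0.16575978 0.0895697 ] [-0.11814749  0.38089883 -1.91239594]
row [ 0.0016 -0.0011 -0.0014] [ 0.0002 -0.0014  0.0016]
```

View pics/s2.png

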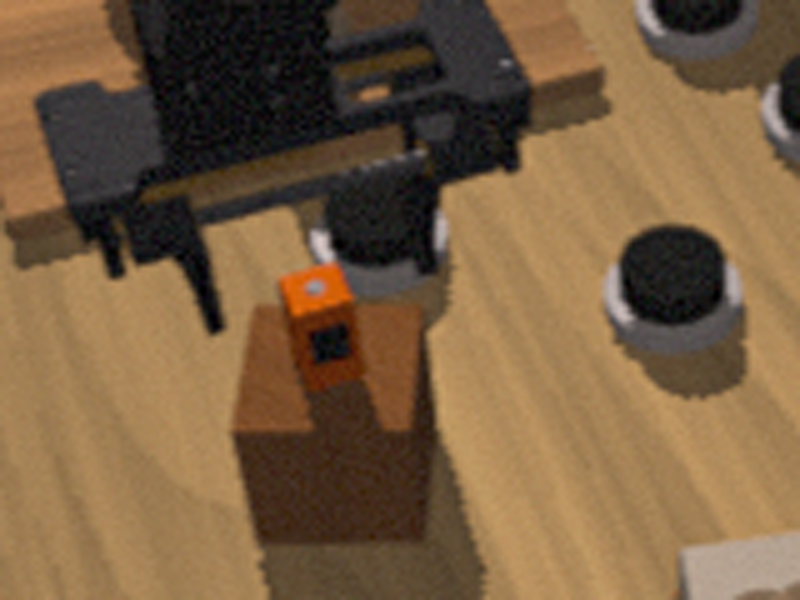

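The gauge stands in front of the gripper in this view, and the finger tips are at crop (218,330) and (430,270). I'll compare those with where the reported TCP should put them.

```bash
python3 -c "
from h import *
c=load('side');s=read_state();p=s['ee_pos']
for q in (p+[-.045,0,0],p+[.045,0,0],[.4515,.166,.13]):
  u=proj(c,q);print(((u-[190,120])*5).round())
for x,y in((218,330),(430,270)):
  u=190+x/5-.5,120+y/5-.5
  for z in(.09,.13,.16):print(z,onz(c,*u,z).round(3))
c=camera('top');a=cv2.resize(c['color'][190:310,210:370],(800,600),interpolation=2)
cv2.imwrite('pics/t2.png',a[:,:,::-1])
print(s['time'],s['joint_positions'])
"
```

```text
[230. 378.]
[422. 324.]
[313. 288.]
0.09 [0.409 0.199 0.09 ]
0.13 [0.406 0.158 0.13 ]
0.16 [0.403 0.128 0.16 ]
0.09 [0.512 0.2   0.09 ]
0.13 [0.502 0.159 0.13 ]
0.16 [0.496 0.129 0.16 ]
2.25 [-0.80277657  0.08887559  0.37719388  1.96633547 -0.03732205  1.0908249
 -0.41127898]
```

View pics/t2.png

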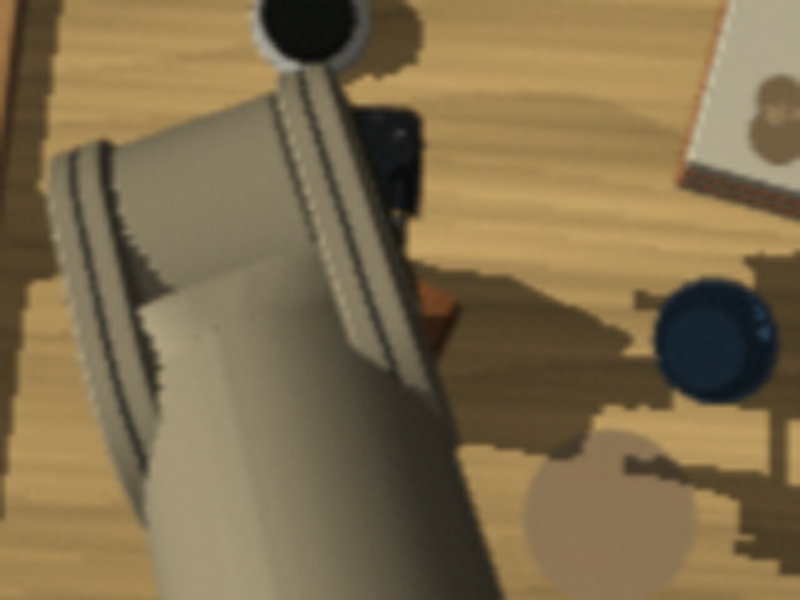

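The top view shows the arm over the gauge, and the hand's +x end has its right edge at crop x≈420, y 110–215. I'll triangulate it to see whether y or z disagrees with the reported pose.

```bash
python3 -c "
from h import *
t=load('top');
for z in(.16,.2,.24):
  print(z,[onz(t,210+x/5-.5,190+y/5-.5,z).round(3) for x,y in((420,110),(420,215),(403,240))])
c=load('side')   # side1 at z=.2: is hand
a=c['color'][90:230,180:340];cv2.imwrite('pics/s1c.png',cv2.resize(a,(640,560),interpolation=2)[:,:,::-1])
print(read_state()['ee_pos'])
"
```

```text
0.16 [array([0.562, 0.135, 0.16 ]), array([0.508, 0.131, 0.16 ]), array([0.495, 0.139, 0.16 ])]
0.2 [array([0.554, 0.132, 0.2  ]), array([0.503, 0.128, 0.2  ]), array([0.49 , 0.135, 0.2  ])]
0.24 [array([0.547, 0.129, 0.24 ]), array([0.498, 0.125, 0.24 ]), array([0.485, 0.132, 0.24 ])]
[0.45288298 0.16558918 0.08942814]
```

View pics/s1c.png

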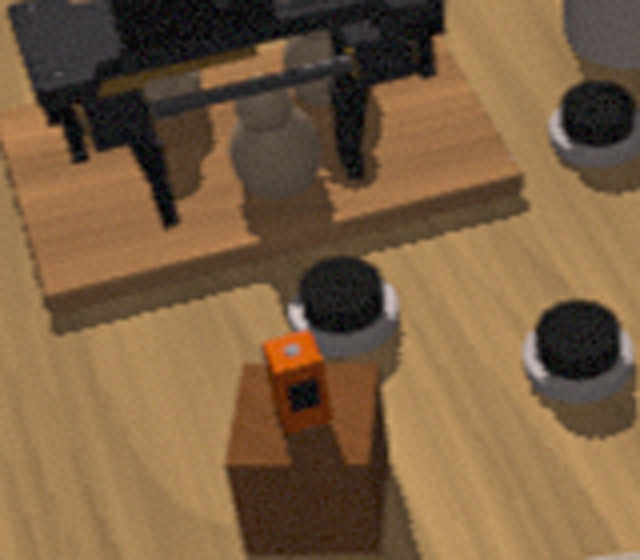

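```bash
python3 -c "
from h import *
c=load('side')
def ony(u,v,y):
  o,d=ray(c,u,v);return (o+d*(y-o[1])/d[1]).round(4)
print('z.2',[ony(180+(x+.5)/4-.5,90+(y+.5)/4-.5,.170) for x,y in((170,225),(357,178))])
print('z.0896',[ony(190+(x+.5)/5-.5,120+(y+.5)/5-.5,.166) for x,y in((218,330),(430,270))])
c=camera('side');cc=np.array([8]);im=c['color'][120:240,190:350]
for x in(40,41,42,43,44,45):print(x,im[50:82:1,x].max(1))
"
```

```text
z.2 [array([0.4034, 0.17  , 0.234 ]), array([0.5012, 0.17  , 0.2341])]
z.0896 [array([0.4068, 0.166 , 0.1222]), array([0.5041, 0.166 , 0.1231])]
40 [ 27  28   2   5  17  11  17  30  17  26  21  43  76 101 131 141 169 169
 171 170 170 172 175 171 172 170 172 168 169 166 172 173]
41 [ 80  54  46  38  28  23  21   6  28  19  19  16  24  19  39  75 122 151
 171 170 169 171 169 169 171 178 171 172 171 169 170 167]
42 [139 136 125 108 101  84  74  54  31  27  22   8  14  16  13  14  40 115
 166 173 174 172 169 166 172 170 172 177 173 171 171 176]
43 [165 168 164 156 151 142 140 134  91  75  62  47  32  25  30  19  67 139
 167 176 172 177 178 174 173 172 174 172 176 174 174 177]
44 [164 169 164 164 165 169 170 171 146 138 133 135 105  83  72  52 112 166
 171 173 174 175 177 171 174 174 174 172 173 174 175 175]
45 [169 169 171 169 163 166 165 169 168 164 173 172 157 143 142 134 152 169
 171 168 168 172 171 176 178 177 179 174 176 178 180 175]
```

The images put the finger tips about 33 mm above the reported TCP, consistently in both poses. The top view agrees with the reported y. A gentle close is a safe test: it shows whether the head is between the pads, and the finger height can then be seen against the head.

>>> play_rows(increments="0 0 0 0 -0.0014 0 0.25; 0 0 0 0 -0.0014 0 0.25; 0 0 0 0 -0.0014 0 0.25; 0 0 0 0 -0.0014 0 0.25; 0 0 0 0 -0.0014 0 0.25; 0 0 0 0 -0.0014 0 0.25; 0 0 0 0 -0.0014 0 0.25", grip_force=5)

```text
time: 3.05
ee_pos: [0.4508, 0.1651, 0.0882]
eef_rot: [0.708, 0.706, 0.0, -0.0]
ft_force: [0.4, -0.4, 0.4]
width: 0.0387
grip_force: 0.0
```

```bash
python3 -c "
from h import *
s=read_state();print(s['time'],s['ee_pos'],s['ft_force'],s['width'],s['grip_force'])
c=camera('side');a=cv2.resize(c['color'][120:240,190:350],(800,600),interpolation=2)
cv2.imwrite('pics/s3.png',a[:,:,::-1])"
```

```text
3.05 [0.45082135 0.16506975 0.08823252] [ 0.41406344 -0.41589458  0.40264895] 0.03873483648499977 0.0
```

View pics/s3.png

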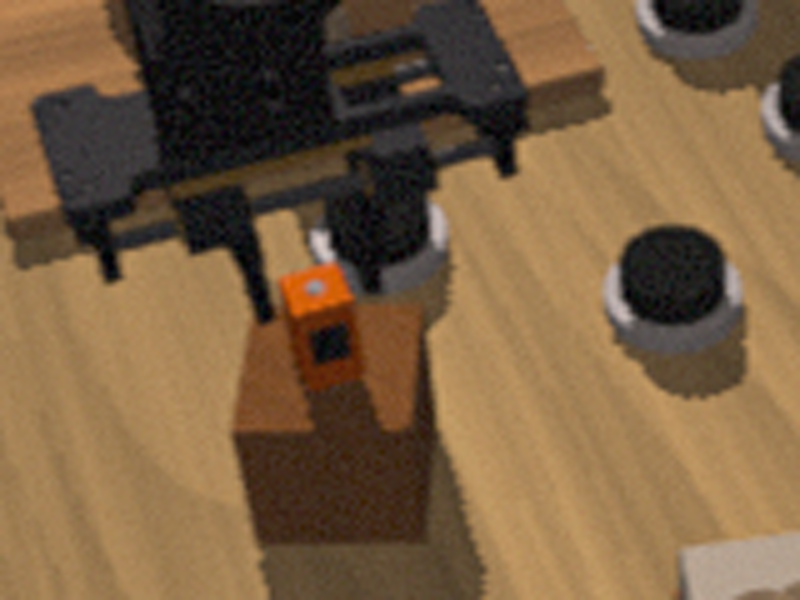

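Tips are now at (265,320) and (375,290), on either side of the upper head, at 39 mm and still closing. I'll finish the close.

>>> play_rows(increments="0 0 0 0 0 0 0.25; 0 0 0 0 0 0 0.25; 0 0 0 0 0 0 0.25; 0 0 0 0 0 0 0.25", grip_force=5)

```text
time: 3.5
ee_pos: [0.4509, 0.165, 0.0883]
eef_rot: [0.708, 0.706, 0.0, 0.0]
ft_force: [0.2, -0.1, 0.6]
width: 0.0275
grip_force: 5.0
```

```bash
python3 -c "
from h import *
s=read_state();print(s['time'],s['ee_pos'],s['ft_force'],s['width'],s['grip_force'])
c=snap('side','s4.png');im=c['color'][120:240,190:350].astype(int)
m=(im[...,0]>100)&(im[...,1]<im[...,0]*.45)&(im[...,2]<60)
print(cv2.boundingRect(m.astype(np.uint8)))
d=im.max(2)<40
for r in range(50,80,2):print(r,''.join('O' if m[r,x] else '#' if d[r,x] else '.' for x in range(35,95)))"
```

```text
3.5 [0.45087186 0.16504556 0.08825854] [ 0.23842182 -0.08939617  0.58744764] 0.0275367674225353 4.983140677213669
(58, 54, 13, 23)
50 ...............####..............###############............
52 ................####.............###########................
54 .................###............O.####......................
56 .................###............O..###......................
58 ..................###...............###.....................
60 ...................##....O...O...O..........................
62 ...................###...O.O................................
64 ...................................O........................
66 .............................#####..........................
68 .........................O.#######..........................
70 ............................#######.........................
72 ............................#...............................
74 ............................................................
76 ............................O..O............................
78 ............................................................
```

The close stopped at 27.5 mm with 5 N, so y is right. Finger height is still ambiguous, so I'll open a little and probe downward in small steps, watching the force.

>>> play_rows(increments="0 0 0 0 0 0 0.5; 0 0 0 0 0 0 0.5; 0 0 0 0 0 0.002 0.5; 0 0 0 0 0 0.004 0.5; 0 0 0 0 0 0.005 0.5; 0 0 0 0 0 0.006 0.5; 0 0 0 0 0 0.007 0.5; 0 0 0 0 0 0.007 0.5")

```text
time: 4.35
ee_pos: [0.4507, 0.165, 0.0811]
eef_rot: [0.708, 0.706, -0.0, -0.0]
ft_force: [0.2, -0.8, 0.2]
width: 0.0434
grip_force: 0.0
```

>>> play_rows(increments="0 0 0 0 0 0.0015 0.5; 0 0 0 0 0 0.003 0.5; 0 0 0 0 0 0.003 0.5; 0 0 0 0 0 0.003 0.5")

```text
time: 4.75
ee_pos: [0.4508, 0.165, 0.0782]
eef_rot: [0.708, 0.706, -0.0, -0.0]
ft_force: [0.4, -0.3, 0.1]
width: 0.0437
grip_force: 0.0
```

There is no contact below the stand's top height, so the reported TCP really is low by about 33 mm and the camera is right. I'll descend a further 20 mm in steps.

>>> play_rows(increments="0 0 0 0 0 0.004 0.5; 0 0 0 0 0 0.008 0.5; 0 0 0 0 0 0.011 0.5; 0 0 0 0 0 0.014 0.5; 0 0 0 0 0 0.014 0.5")

```text
time: 5.25
ee_pos: [0.4505, 0.1649, 0.0637]
eef_rot: [0.708, 0.706, -0.0, -0.0]
ft_force: [-1.0, -0.7, 0.2]
width: 0.044
grip_force: 0.0
```

>>> play_rows(increments="0 0 0 0 0 0.002 0.5; 0 0 0 0 0 0.004 0.5; 0 0 0 0 0 0.006 0.5; 0 0 0 0 0 0.006 0.5; 0 0 0 0 0 0.006 0.5")

```text
time: 5.75
ee_pos: [0.4508, 0.1651, 0.0582]
eef_rot: [0.708, 0.706, -0.0, -0.0]
ft_force: [-0.3, 0.2, 0.4]
width: 0.0434
grip_force: 0.0
```

```bash
python3 -c "
from h import *
s=read_state();print(s['time'],s['ee_pos'],s['ft_force'],s['width'],s['grip_force'])
c=snap('side','s4.png');im=c['color'][120:240,190:350].astype(int)
m=(im[...,0]>100)&(im[...,1]<im[...,0]*.5)&(im[...,2]<70)
d=im.max(2)<40
for r in range(50,82,1):print(r,''.join('O' if m[r,x] else '#' if d[r,x] else '.' for x in range(40,95)))"
```

```text
5.75 [0.45080736 0.16505156 0.05822024] [-0.28997156  0.15498518  0.4270206 ] 0.04336276195137578 0.0
50 .#########..........##.#....###############............
51 ##########.......#..........#############..............
52 ###########.#.................#########................
53 ###########...............O.....#######................
54 ###########..........OOOOOOO....#######................
55 ###########.......OOOOOOOOOOO...#######................
56 ############....OOOOO....OOOO....#####.................
57 ############....OOOOO....OOOO....#####.................
58 ############....OOOOO....OOOOO..######.................
59 ############.....OOOOOOOOOOOOO...#####.................
60 ##......#####....OOOOOOOOOOOOO...#####.................
61 ........#####....OOOOOOOOOOOO....#####.................
62 .........####.....OOOOOOOO........####.................
63 ..........###.....OOOO........O...####.................
64 ..........####......O..............###.................
65 ...........###.............##......###.................
66 ...........###.........######......###.............
[... 189 characters left out ...]
........###........#######.........................
71 ............###........#####...........................
72 .............##......O.#...............................
73 .............##......O......O...O......................
74 ......................O.O..O..O........................
75 .............................O.........................
76 .........................O.............................
77 .......................O...............................
78 .......................................................
79 .......................................................
80 .......................................................
81 .......................................................
```

```bash
python3 -c "
from h import *
c=load('side')
for u,v in((190+53.5,120+73.5),(190+76.5,120+66.5)):
  o,d=ray(c,u,v);print((o+d*(.165-o[1])/d[1]).round(4))"
```

```text
[0.4251 0.165  0.0905]
[0.4792 0.165  0.0922]
```

True tip height is about 0.091, reported 0.058, so the offset is +33 mm. The grasp point falls mid-head. Grip and lift.

>>> play_rows(increments="0 0 0 0 0 0 0.2; 0 0 0 0 0 0 0.2; 0 0 0 0 0 0 0.2; 0 0 0 0 0 0 0.2; 0 0 0 0 0 0 0.2; 0 0 0 0 0 0 0.2", grip_force=25)

```text
time: 6.4
ee_pos: [0.4509, 0.1651, 0.0583]
eef_rot: [0.708, 0.706, 0.0, -0.0]
ft_force: [0.5, 0.6, 0.3]
width: 0.0278
grip_force: 25.0
```

```bash
python3 -c "
from h import *
s=read_state();print(s['time'],s['ee_pos'],s['eef_rot'],s['ft_force'],s['width'],s['grip_force'])"
```

```text
6.4 [0.4508515  0.16505661 0.0582743 ] [ 7.07802903e-01  7.06409967e-01  8.87476283e-05 -7.44006982e-06] [0.46803877 0.57093366 0.2515526 ] 0.0277858603804232 24.99156551202759
```

>>> play_rows(increments="0 0 0 0 0 -0.015 0.2; 0 0 0 0 0 -0.035 0.2; 0 0 0 0 0 -0.055 0.2; 0 0 0 0 0 -0.075 0.2; 0 0 0 0 0 -0.095 0.2; 0 0 0 0 0 -0.11 0.2; 0 0 0 0 0 -0.11 0.2; 0 0 0 0 0 -0.11 0.2")

```text
time: 7.2
ee_pos: [0.4506, 0.165, 0.1676]
eef_rot: [0.708, 0.706, -0.0, -0.0]
ft_force: [-0.7, 0.7, -1.7]
width: 0.028
grip_force: 25.0
```

```bash
python3 -c "
from h import *
s=read_state();print(s['time'],s['ee_pos'],s['ft_force'],s['width'],s['grip_force'])
go([.6388,.2135,.12],0)
c=snap('side','s5.png');im=c['color'].astype(int)
m=((im[...,0]>130)&(im[...,1]<im[...,0]*.45)&(im[...,2]<60)).astype(np.uint8);m[:,:200]=0;m[300:]=0;m[:,330:]=0
print(cv2.boundingRect(m));g=((im[...,1]>im[...,0]+25)&(im[...,1]>im[...,2]+25)).astype(np.uint8);g[:,:200]=0
n,l,st,ce=cv2.connectedComponentsWithStats(g);print([(st[i],ce[i].round(1)) for i in range(1,n) if st[i][4]>4])"
```

```text
7.2 [0.45055137 0.16498255 0.16760904] [-0.67993824  0.65615472 -1.69760804] 0.027960069813494345 24.991937975864857
row [-0.0004  0.0001 -0.0019] [0.0489 0.1882 0.0475]
(240, 135, 13, 10)
[(array([251, 174,   3,   3,   7], dtype=int32), array([252., 175.]))]
```

>>> play_rows(increments="0 0 0 0.01 0.035 0 0.2; 0 0 0 0.02 0.075 0 0.2; 0 0 0 0.031 0.115 0.01 0.2; 0 0 0 0.041 0.155 0.025 0.2; 0 0 0 0.049 0.18 0.04 0.2; 0 0 0 0.049 0.188 0.0475 0.2; 0 0 0 0.049 0.188 0.0475 0.2; 0 0 0 0.049 0.188 0.0475 0.2")

```text
time: 8.05
ee_pos: [0.6382, 0.2131, 0.1205]
eef_rot: [0.708, 0.706, -0.001, -0.0]
ft_force: [0.2, -0.1, -0.8]
width: 0.028
grip_force: 25.0
```

```bash
cat > look.py <<'E'
from h import *
import sys
def green(n='side'):
    c=snap(n,n+'g.png');im=c['color'].astype(int)
    g=((im[...,1]>im[...,0]+25)&(im[...,1]>im[...,2]+25)).astype(np.uint8)
    k,l,st,ce=cv2.connectedComponentsWithStats(g);print([(st[i],ce[i].round(1)) for i in range(1,k) if st[i][4]>3]);return c
if __name__=='__main__':
    s=read_state();print(s['time'],s['ee_pos'].round(4),s['eef_rot'].round(4),s['ft_force'].round(2),s['width'],s['grip_force'])
    c=green(); p=s['ee_pos'];z0=p[2]+.0217  # true origin height of gauge
    for dz in(.05,-.04,-.048,-.066):print(dz,proj(c,[p[0]+.0007,p[1]+.001,z0+dz]).round(1))
E
python3 - <<'E'
from look import *
s=read_state();print(s['time'],s['ee_pos'],s['ft_force']);go([.6388,.2135,.08],0)
for n in('side','top'):
    c=green(n);im=c['color'].astype(int)
    p=s['ee_pos']
    print(n,'green/tip pred',[proj(c,[p[0]+.0007,p[1]+.001,p[2]+.0217+d]).round(1) for d in(.05,-.048,-.066)])
    m=((im[...,0]>130)&(im[...,1]<im[...,0]*.45)&(im[...,2]<60)).astype(np.uint8);m[:,:200]=0;m[260:]=0;m[:120]=0;m[:,400:]=0
    print('orange',cv2.boundingRect(m))
c=load('side')
a=cv2.resize(c['color'][110:200,270:390],(800,600),interpolation=2);cv2.imwrite('pics/s6.png',a[:,:,::-1])
E
```

```text
8.05 [0.63817538 0.21310265 0.12047515] [ 0.19274017 -0.07986495 -0.82083819]
row [-0.001   0.0004 -0.0025] [0.0004 0.0007 0.0405]
[(array([323, 155,   2,   2,   4], dtype=int32), array([323.5, 155.5]))]
side green/tip pred [array([323.1, 122.6]), array([323.5, 154.9]), array([323.5, 160.3])]
orange (319, 120, 12, 8)
[]
top green/tip pred [array([263.8, 177.3]), array([268.8, 187.1]), array([269.6, 188.7])]
orange (0, 0, 0, 0)
```

View pics/s6.png

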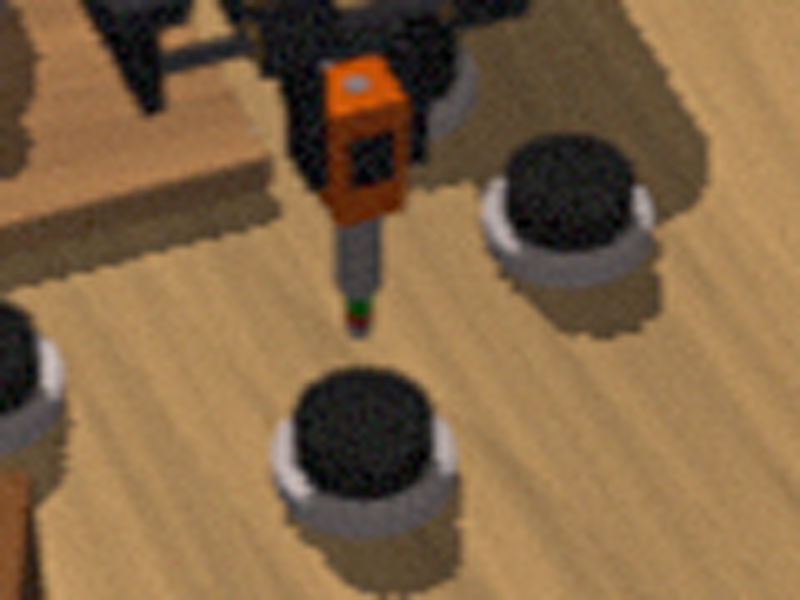

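The picture shows the gauge hanging upright at crop (355,200), with the tip above the rubber centred at (363,420). The predicted and seen green-band pixels match at (323.5,155). Descend to just above the rubber.

>>> play_rows(increments="0 0 0 0.0005 0.0007 0.012 0.2; 0 0 0 0.0005 0.0007 0.024 0.2; 0 0 0 0.0005 0.0007 0.034 0.2; 0 0 0 0.0005 0.0007 0.038 0.2; 0 0 0 0.0005 0.0007 0.038 0.2; 0 0 0 0.0005 0.0007 0.038 0.2; 0 0 0 0.0005 0.0007 0.038 0.2")

```text
time: 8.85
ee_pos: [0.64, 0.2143, 0.0833]
eef_rot: [0.708, 0.706, 0.0, 0.0]
ft_force: [0.3, -0.9, -2.9]
width: 0.0276
grip_force: 25.0
```

```bash
python3 look.py; python3 -c "
from h import *
go([.6388,.2135,.0685],0)"
```

```text
8.85 [0.64   0.2143 0.0833] [7.078e-01 7.064e-01 4.000e-04 2.000e-04] [ 0.26 -0.86 -2.89] 0.02759700571709433 24.992049504071474
[(array([322, 166,   5,   2,   6], dtype=int32), array([324. , 166.2]))]
0.05 [323.8 134.9]
-0.04 [324.1 163.2]
-0.048 [324.1 165.5]
-0.066 [324.2 170.7]
row [ 0.0009 -0.0004 -0.002 ] [-0.0008 -0.0012  0.0148]
```

>>> play_rows(increments="0 0 0 -0.0008 -0.0006 0.003 0.2; 0 0 0 -0.0008 -0.0006 0.005 0.2; 0 0 0 -0.0008 -0.0006 0.007 0.2; 0 0 0 -0.0008 -0.0006 0.009 0.2; 0 0 0 -0.0008 -0.0006 0.011 0.2; 0 0 0 -0.0008 -0.0006 0.0125 0.2; 0 0 0 -0.0008 -0.0006 0.0125 0.2; 0 0 0 -0.0008 -0.0006 0.0125 0.2")

```text
time: 9.7
ee_pos: [0.6391, 0.2134, 0.0704]
eef_rot: [0.708, 0.706, 0.0, -0.0]
ft_force: [-0.4, 0.1, 1.7]
width: 0.0276
grip_force: 25.0
```

```bash
python3 look.py; python3 -c "
from h import *
c=load('side');im=c['color'].astype(int)
for v in range(158,182):print(v,[tuple(im[v,u]) for u in(323,324)])"
```

```text
9.7 [0.6391 0.2134 0.0704] [ 7.078e-01  7.064e-01  1.000e-04 -0.000e+00] [-0.42  0.09  1.72] 0.027636826637678583 24.990937078837305
[]
0.05 [323.6 139.5]
-0.04 [323.9 167.3]
-0.048 [323.9 169.6]
-0.066 [324.  174.7]
158 [(np.int64(92), np.int64(33), np.int64(2)), (np.int64(101), np.int64(39), np.int64(0))]
159 [(np.int64(78), np.int64(60), np.int64(58)), (np.int64(76), np.int64(65), np.int64(60))]
160 [(np.int64(76), np.int64(71), np.int64(73)), (np.int64(70), np.int64(68), np.int64(68))]
161 [(np.int64(63), np.int64(60), np.int64(60)), (np.int64(73), np.int64(69), np.int64(65))]
162 [(np.int64(70), np.int64(66), np.int64(63)), (np.int64(72), np.int64(69), np.int64(65))]
163 [(np.int64(68), np.int64(66), np.int64(65)), (np.int64(69), np.int64(64), np.int64(62))]
164 [(np.int64(73), np.int64(69), np.int64(65)), (np.int64(65), np.int64(65), np.int64(64))]
165 [(np.int64(64), np.int64(59), np.int64(59)), (np.int64(70), np.int64(63), np.int64(64))]
166 [(np.int64(74), np.int64(71), np.int64(67)), (np.int64(72), np.int64(69), np.int64(64))]
167 [(np.int64(70), np.int64(66), np.int64(66))
[... 646 characters left out ...]
(26)), (np.int64(26), np.int64(26), np.int64(21))]
175 [(np.int64(27), np.int64(28), np.int64(26)), (np.int64(27), np.int64(28), np.int64(31))]
176 [(np.int64(34), np.int64(36), np.int64(35)), (np.int64(17), np.int64(11), np.int64(20))]
177 [(np.int64(36), np.int64(36), np.int64(33)), (np.int64(19), np.int64(19), np.int64(20))]
178 [(np.int64(37), np.int64(36), np.int64(37)), (np.int64(31), np.int64(26), np.int64(29))]
179 [(np.int64(13), np.int64(7), np.int64(19)), (np.int64(26), np.int64(29), np.int64(31))]
180 [(np.int64(23), np.int64(23), np.int64(21)), (np.int64(22), np.int64(28), np.int64(23))]
181 [(np.int64(28), np.int64(19), np.int64(30)), (np.int64(14), np.int64(11), np.int64(14))]
```

Plunger depth estimates: 5.9 mm from geometry, about 7 mm from force, about 7–8 mm from the picture. All are inside 4–12, so hold over a second.

>>> play_rows(increments="0 0 0 0 0 0.0005 0.2; 0 0 0 0 0 0.0005 0.2; 0 0 0 0 0 0.0005 0.2; 0 0 0 0 0 0.0005 0.2; 0 0 0 0 0 0.0005 0.2; 0 0 0 0 0 0.0005 0.2; 0 0 0 0 0 0.0005 0.2")

```text
time: 10.45
ee_pos: [0.6391, 0.2134, 0.0698]
eef_rot: [0.708, 0.706, 0.0, -0.0]
ft_force: [-0.4, -0.2, 1.8]
width: 0.0278
grip_force: 25.0
```

>>> play_rows(increments="0 0 0 0 0 0 0.2; 0 0 0 0 0 0 0.2; 0 0 0 0 0 0 0.2; 0 0 0 0 0 0 0.2; 0 0 0 0 0 0 0.2; 0 0 0 0 0 0 0.2; 0 0 0 0 0 0 0.2; 0 0 0 0 0 0 0.2")

```text
time: 11.25
ee_pos: [0.639, 0.2134, 0.0698]
eef_rot: [0.708, 0.706, 0.0, -0.0]
ft_force: [-0.3, -0.4, 1.9]
width: 0.028
grip_force: 25.0
```

>>> play_rows(increments="0 0 0 0 0 0 0.2; 0 0 0 0 0 0 0.2; 0 0 0 0 0 0 0.2")

```text
time: 11.55
ee_pos: [0.639, 0.2134, 0.0698]
eef_rot: [0.708, 0.706, 0.0, -0.0]
ft_force: [-0.4, -0.9, 0.8]
width: 0.0273
grip_force: 25.0
```

>>> play_rows(increments="0 0 0 0 0 -0.015 0.2; 0 0 0 0 0 -0.035 0.2; 0 0 0 0 0 -0.06 0.2; 0 0 0 0 0 -0.085 0.2; 0 0 0 0 0 -0.11 0.2; 0 0 0 0 0 -0.13 0.2; 0 0 0 0 0 -0.13 0.2; 0 0 0 0 0 -0.13 0.2")

```text
time: 12.35
ee_pos: [0.6389, 0.2134, 0.1996]
eef_rot: [0.708, 0.706, 0.0, -0.0]
ft_force: [-0.6, -0.4, -2.0]
width: 0.028
grip_force: 25.0
```

```bash
python3 look.py; python3 -c "
from h import *
go([.4629,-.1902,.195],0)"
```

```text
12.35 [0.6389 0.2134 0.1996] [ 7.078e-01  7.064e-01  2.000e-04 -0.000e+00] [-0.59 -0.4  -1.98] 0.027961491505281266 24.991957624442875
[(array([322, 129,   4,   2,   8], dtype=int32), array([323.5, 129.5]))]
0.05 [323.1  92.8]
-0.04 [323.4 126.3]
-0.048 [323.5 129. ]
-0.066 [323.5 135.1]
row [-0.0013  0.0003 -0.0019] [-0.4038 -0.1748  0.004 ]
```

>>> play_rows(increments="0 0 0 -0.025 -0.011 0 0.2; 0 0 0 -0.06 -0.026 0 0.2; 0 0 0 -0.1 -0.043 0 0.2; 0 0 0 -0.14 -0.06 0 0.2; 0 0 0 -0.18 -0.078 0 0.2; 0 0 0 -0.22 -0.095 0 0.2; 0 0 0 -0.26 -0.112 0 0.2; 0 0 0 -0.3 -0.13 0 0.2")

```text
time: 13.2
ee_pos: [0.5068, -0.0877, 0.1984]
eef_rot: [0.708, 0.707, -0.001, -0.001]
ft_force: [0.6, -0.2, -1.6]
width: 0.0276
grip_force: 25.0
```

```bash
python3 -c "
from h import *
s=read_state();print(s['ee_pos'],s['joint_positions'].round(2))
go([.4629,-.1902,.195],0)"
```

```text
[ 0.50675135 -0.08766888  0.19844295] [-0.47  0.07  0.59  1.75 -0.04  1.33  0.12]
row [-0.0018 -0.0002 -0.0017] [-0.1026 -0.0437  0.0035]
```

>>> play_rows(increments="0 0 0 -0.035 -0.015 0 0.2; 0 0 0 -0.07 -0.03 0 0.2; 0 0 0 -0.095 -0.041 0 0.2; 0 0 0 -0.102 -0.044 0 0.2; 0 0 0 -0.102 -0.044 0 0.2; 0 0 0 -0.102 -0.044 0 0.2; 0 0 0 -0.102 -0.044 0 0.2")

```text
time: 13.9
ee_pos: [0.4647, -0.1868, 0.1993]
eef_rot: [0.707, 0.707, -0.0, -0.0]
ft_force: [-0.2, 0.4, -1.5]
width: 0.0276
grip_force: 25.0
```

```bash
python3 look.py; python3 -c "
from h import *
s=read_state();c=load('side')
print('spot px',proj(c,[.4636,-.189,.1]))
im=c['color'].astype(int);r,g,b=im[...,0],im[...,1],im[...,2];m=(b>r+40)&(b>g+40);m[:290]=0;m[340:]=0;m[:,:290]=0;m[:,345:]=0
y,x=np.nonzero(m);print(len(x),x.mean(),y.mean())
go([.4629,-.1902,.15],0)"
```

```text
13.9 [ 0.4647 -0.1868  0.1993] [ 7.070e-01  7.072e-01 -2.000e-04 -3.000e-04] [-0.22  0.44 -1.52] 0.027594710056378455 24.99204844934866
[(array([314, 299,   3,   2,   4], dtype=int32), array([315. , 299.2]))]
0.05 [313.5 262.7]
-0.04 [314.9 294.2]
-0.048 [315.  296.7]
-0.066 [315.3 302.3]
spot px [315.69018511 319.89067097]
87 315.9425287356322 319.4022988505747
row [-0.0005 -0.0001  0.0002] [-0.0033 -0.0017  0.0494]
```

>>> play_rows(increments="0 0 0 -0.0033 -0.0017 0.01 0.2; 0 0 0 -0.0033 -0.0017 0.015 0.2; 0 0 0 -0.0033 -0.0017 0.015 0.2; 0 0 0 -0.0033 -0.0017 0.015 0.2; 0 0 0 -0.0033 -0.0017 0.015 0.2")

```text
time: 14.45
ee_pos: [0.4626, -0.1916, 0.1849]
eef_rot: [0.708, 0.706, 0.0, 0.0]
ft_force: [0.0, 0.5, -2.1]
width: 0.028
grip_force: 25.0
```

```bash
python3 look.py; python3 -c "
from h import *
c=load('side');im=c['color']
for v in range(262,326):print(v,' '.join('%3d,%3d,%3d'%tuple(im[v,u]) for u in(311,315,318)))"
```

```text
14.45 [ 0.4626 -0.1916  0.1849] [7.078e-01 7.064e-01 1.000e-04 1.000e-04] [ 0.02  0.5  -2.12] 0.02798618552423455 24.99207372777164
[(array([314, 306,   4,   2,   6], dtype=int32), array([315.5, 306.3]))]
0.05 [313.6 271.1]
-0.04 [315.  301.5]
-0.048 [315.1 304. ]
-0.066 [315.4 309.3]
262 204,164,110 206,143, 86 211,108, 45
263 217,176,115 219,105, 37 224, 90,  0
264 219,128, 67 222, 91,  2 203, 78,  3
265 222, 96,  0 205, 84,  4 103, 49, 35
266 223, 90,  4 103, 54, 37  42, 40, 46
267 141, 67, 24  44, 38, 45  46, 48, 51
268  61, 43, 49  42, 43, 44  46, 53, 53
269  46, 48, 53  49, 53, 49  41, 42, 45
270  46, 45, 48  45, 50, 51  71, 50, 47
271  46, 48, 51  50, 44, 43 172, 71,  9
272  47, 45, 47 120, 94, 89 214, 89,  7
273 120, 63, 36 181, 87, 49 210, 81,  9
274 207, 78,  5 210, 85,  4 208, 81, 10
275 224, 98,  9 213, 89,  9 210, 83, 10
276 220, 91, 10 211, 86, 10 214, 87, 10
277 218, 91, 10 211, 87, 10 190, 76, 10
278 219, 91,  9 195, 82, 10 127, 53, 10
279 219, 89,  9 130, 53, 10 104, 41, 10
280 156, 65, 10 105, 43, 10 107, 48, 10
281 113, 49, 10 110, 50, 10 106, 39,  9
282 100, 41, 1
[... 1045 characters left out ...]
, 32,  7 137,116,106
309 203,183,162  77, 50, 54 161,147,134
310 200,180,159  98, 88, 84 197,177,158
311 197,180,158 190,170,154 203,181,163
312 201,183,161 203,182,158 199,178,156
313 199,176,159 203,182,158 202,182,156
314 203,183,162 140,130,155 192,171,161
315 203,182,158  59, 64,148  91, 88,146
316 176,159,156  20, 37,150  18, 33,146
317 128,119,149  15, 40,147  21, 39,147
318  77, 72,149  32, 44,150  12, 35,143
319  59, 59,149  25, 42,150  30, 45,151
320  65, 68,151  14, 38,147  13, 42,150
321  92, 88,151  29, 50,151  24, 40,147
322 148,133,153   5, 34,144  12, 35,148
323 179,163,157  16, 30,147  22, 34,145
324 198,175,156  65, 64,144  89, 92,139
325 196,178,159 189,172,157 188,168,151
```

The gauge geometry in this view matches predictions, once the barrel occluding the band and the ball silhouette are allowed for. Contact is expected at reported z≈0.144. Next: correct y by +1.5 mm and descend.

>>> play_rows(increments="0 0 0 0.0015 0.0003 0.01 0.2; 0 0 0 0.0015 0.0003 0.02 0.2; 0 0 0 0.0015 0.0003 0.03 0.2; 0 0 0 0.0015 0.0003 0.036 0.2; 0 0 0 0.0015 0.0003 0.037 0.2; 0 0 0 0.0015 0.0003 0.037 0.2; 0 0 0 0.0015 0.0003 0.037 0.2")

```text
time: 15.2
ee_pos: [0.463, -0.1902, 0.148]
eef_rot: [0.708, 0.706, 0.0, 0.0]
ft_force: [0.2, 0.1, -2.0]
width: 0.028
grip_force: 25.0
```

```bash
python3 look.py; python3 -c "
from h import *
go([.4629,-.190,.1375],0)
c=load('side');im=c['color']
for v in range(312,332):print(v,' '.join('%3d,%3d,%3d'%tuple(im[v,u]) for u in(307,309,311,313,315,317,319,321,323,325)))"
```

```text
15.2 [ 0.463  -0.1902  0.148 ] [7.078e-01 7.064e-01 2.000e-04 2.000e-04] [ 0.23  0.07 -1.97] 0.02800895311906451 24.991961696650833
[(array([314, 316,   4,   2,   6], dtype=int32), array([315.5, 316.3]))]
0.05 [314.2 283.5]
-0.04 [315.4 311.7]
-0.048 [315.5 314. ]
-0.066 [315.8 318.9]
row [ 0.0006  0.     -0.002 ] [ 0.0002 -0.0002  0.0106]
312 198,178,159 202,181,159 108, 97, 89  72, 69, 69  80, 71, 72  75, 68, 66  67, 64, 61 170,152,136 198,176,158 192,166,141
313 199,177,159 197,178,160 114,106, 93  70, 66, 63  79, 71, 69  74, 67, 61  76, 71, 66 197,173,157 197,176,158 192,172,156
314 195,174,157 202,180,161 168,149,136  70, 67, 65  77, 74, 69  78, 73, 69 109, 98, 92 200,178,158 194,171,154 189,172,155
315 194,172,153 196,177,158 199,182,159  88, 89, 95  80, 71, 72  80, 74, 72  95, 96,122 197,175,155 196,175,157 198,177,159
316 200,176,161 197,177,155 175,156,156  52, 57, 70  46, 78, 46  29, 70, 27  52, 51,115 173,157,154 196,174,154 189,170,151
317 194,176,155 198,176,157 128,121,155  51, 41,111  35, 67, 15  41, 61, 13  35, 31,124 154,137,151 195,174,153 194,176,153
318 195,174,15
[... 1021 characters left out ...]
,173,152 165,148,134 102, 88, 78 104, 93, 82 161,145,130 197,174,153 190,169,150
327 194,176,157 189,169,150 193,172,154 196,177,156 191,171,153 105, 97, 87 106, 92, 83 115,105, 94 192,171,153 191,169,151
328 194,172,153 193,171,154 194,174,154 196,170,154 165,148,133  96, 87, 79 101, 90, 81 104, 92, 85 195,174,156 189,169,147
329 198,178,158 189,165,149 189,170,150 191,170,150 160,145,129  95, 87, 75 100, 91, 82 106, 93, 84 194,175,157 194,176,157
330 191,172,153 193,173,153 192,171,153 192,171,152 188,169,151 106, 95, 84 103, 93, 83 100, 88, 76 166,150,132 193,173,153
331 194,172,154 190,173,152 191,169,153 189,172,153 195,171,153 100, 89, 78 105, 93, 83  98, 88, 81 159,141,126 195,173,157
```

The tip is at about (315.7,319.5), right over the spot's centre at (315.9,319.4). Press slowly.

>>> play_rows(increments="0 0 0 0 0 0.002 0.2; 0 0 0 0 0 0.004 0.2; 0 0 0 0 0 0.0055 0.2; 0 0 0 0 0 0.007 0.2; 0 0 0 0 0 0.0085 0.2; 0 0 0 0 0 0.0095 0.2; 0 0 0 0 0 0.0105 0.2; 0 0 0 0 0 0.0105 0.2")

```text
time: 16.05
ee_pos: [0.463, -0.1901, 0.1372]
eef_rot: [0.708, 0.706, 0.0, 0.0]
ft_force: [0.5, -0.1, 2.5]
width: 0.0276
grip_force: 25.0
```

>>> play_rows(increments="0 0 0 0 0 0 0.2; 0 0 0 0 0 0 0.2; 0 0 0 0 0 0 0.2; 0 0 0 0 0 0 0.2")

```text
time: 16.45
ee_pos: [0.4629, -0.1901, 0.1373]
eef_rot: [0.708, 0.706, 0.0, 0.0]
ft_force: [0.4, 0.8, 2.2]
width: 0.0278
grip_force: 25.0
```

```bash
python3 look.py; python3 -c "
from h import *
c=load('side');im=c['color'].astype(int)
for v in range(314,325):print(v,' '.join('%3d,%3d,%3d'%tuple(im[v,u]) for u in(313,314,315,316,317,319)))
d=np.abs(im-np.array(cv2.imread('pics/side0.png')[:,:,::-1],int)).max(2)>50
for n,(x0,y0,x1,y1) in dict(mould=(262,330,345,385),cup=(268,242,305,290),block=(305,160,345,195),mb=(325,222,388,290),mc=(365,312,450,392)).items():print(n,d[y0:y1,x0:x1].mean().round(3))"
```

```text
16.45 [ 0.4629 -0.1901  0.1373] [7.078e-01 7.064e-01 1.000e-04 1.000e-04] [0.39 0.75 2.17] 0.027754437587676695 24.995288487989455
[]
0.05 [314.2 287.1]
-0.04 [315.5 314.7]
-0.048 [315.6 316.9]
-0.066 [315.8 321.8]
314  79, 72, 69  69, 68, 66  78, 72, 72  80, 73, 74  78, 73, 72  67, 64, 63
315  76, 71, 68  81, 78, 75  77, 76, 72  79, 75, 72  72, 70, 66  70, 63, 57
316  75, 70, 62  78, 71, 72  80, 74, 70  77, 72, 69  74, 68, 70  68, 63, 67
317  78, 74, 74  73, 70, 65  76, 73, 68  79, 74, 71  82, 75, 69  59, 60, 89
318  64, 55, 99  80, 64, 62  76, 69, 66  82, 72, 66  77, 72, 64  47, 55,120
319  66, 47,114  90, 41, 43  90, 38, 35  91, 36, 28  96, 49, 50  29, 41,136
320  41, 40,120  66, 50, 62  83, 61, 54  89, 61, 55  82, 64, 70  22, 45,151
321  13, 43,143  44, 48,120  53, 49, 74  56, 54, 68  38, 43, 75  17, 36,131
322  10, 31,148  13, 29,120   9, 21, 76  18, 15, 75  10, 20, 77   9, 23, 89
323  48, 49,138  18, 33,122  19, 27, 85   2, 17, 74   0, 10, 71  54, 49, 79
324 149,137,147  81, 81,139  50, 57,117  30, 26, 78  34, 37, 77  84, 74, 83
mould 0.033
cup 0.305
block 0.582
mb 0.543
mc 0.0
```

```bash
python3 -c "
from h import *
f=[]
for i in range(24): camera('top'); f.append(read_state()['ft_force'])
f=np.array(f);print(f.mean(0),f.std(0),read_state()['ee_pos'],read_state()['time'])"
```

```text
[1.25205373 0.01659872 1.64207864] [0.47476481 0.67170999 0.48730769] [ 0.46286405 -0.19007229  0.13723433] 17.7
```

The averaged force gives 3.2–3.4 N, about 7.5 mm, which is mid-green, and it has been held over a second. One quick check that nothing shifted, then hand in.

```bash
python3 -c "
from h import *
im=camera('top')['color'];a=im.max(2).copy();a0=cv2.imread('pics/top0.png').max(2)
for q in(a0,a):
  m=(q<32).astype(np.uint8);m[:140]=0;m[250:]=0;m[:,:190]=0;m[:,300:]=0
  n,l,st,ce=cv2.connectedComponentsWithStats(m);print([ce[i].round(1) for i in range(1,n) if 200<st[i][4]<350])
  w=(q>150).astype(np.uint8);w[:185]=0;w[240:]=0;w[:,:340]=0;w[:,480:]=0
  n,l,st,ce=cv2.connectedComponentsWithStats(w);print([(ce[i].round(1),st[i][4]) for i in range(1,n) if st[i][4]>200])
print(close_job())"
```

```text
[array([242. , 148.5]), array([203.9, 155.9]), array([271.4, 192.7]), array([233.8, 233.5])]
[(array([408.3, 204.1]), np.int32(3854)), (array([356.8, 234.6]), np.int32(373))]
[array([242. , 148.4]), array([203.9, 155.9]), array([271.4, 192.8]), array([233.9, 233.5])]
[(array([402.7, 198.9]), np.int32(3444)), (array([356.7, 234.4]), np.int32(381))]
the job is handed in; nothing more can be done
None
```

The job is handed in: the gauge was held on the rubber for over a second at about 6.5–8 mm plunger depth, and it now stands gripped and upright on the blue spot at about 7–7.5 mm. These depths come from geometry and force, because the green band was hidden from the camera at the spot. The test block did not move; the moulds, cup and birds were not individually confirmed.

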